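# Gauge two boiling-tube stands and sort them

### The arm

A 6-joint arm with a two-finger parallel gripper is mounted at the origin on the work surface. World frame = base frame: x ahead of the robot, y to its left, z up, the work surface at z = 0. Lengths are in m, angles in rad, forces in N, time in s.
With the tool pointing down it reaches from about 0.35 to 0.925 m from the base axis. Payload 6.4 kg.
Tool frame: the origin (TCP) lies midway between the tips of the shut fingers; the grasp point (between the pads) lies 19 mm behind it (manip.hold_point_z is the distance from the TCP to the grasp point, in m); z points along the fingers, x is the direction in which the jaws open and shut, and the axes are right-handed (so a half turn about z gives the same grasp; the last joint's range is limited). The gripper opens to 85 mm and grips with 20 to 120 N. Pads are 22 mm wide; open, the fingers measure 114 mm over their backs; the gripper's body (76 mm by 85 mm) begins 54 mm behind the grasp point. The pads swing forward as they close: fully open they stand 13 mm farther back than shut.
Start: joints at [-1.495, 0.245, 1.558, -0, 1.339, -0.174], TCP at [0.161, -0.63, 0.231] pointing down, gripper open.
Joint ranges: [-3.13, 3.13], [-1.02, 2.26], [0.13, 2.54], [-0.95, 4.09], [0.21, 2.88], [-2.74, 2.74]. Speed limits (rad/s): [2.57, 2.57, 3.14, 3.14, 3.14, 3.14].

### API

Orientations are given as [roll, pitch, yaw] about the fixed x, y, z axes, in that order (R = Rz(yaw) Ry(pitch) Rx(roll)).
In Python, from station import manip gives the robot as it stands.
- The arm moves only by the tool send_rows, never from a script. Its argument "plan" is text: rows parted by semicolons, each of 5 numbers parted by spaces: the shift along the tool's x, y, z in mm, then the turn about the tool's z in rad, then the closure, from -1 (fully open) to 1 (shut). A call has 1 to 5 rows; each row shifts and turns the commanded pose from where the row before left it, along the tool's axes as they then stand; what a row does not reach is not made up. A row lasts 1/10 s, in which the tool goes at most 50 mm and 8.59 degrees, less where a joint would pass 70% of its speed; a pose out of reach is approached as far as the arm can. A call is refused whole if a number of a shift passes 50 or a number of a turn 0.15, either way. A call with a gripper value outside its range is refused whole. The fingers move at their own pace and stop on an object; "squeeze" is the grip in N (left out, the last holds). Time passes only in rows, so rows that do not move let the fingers close. It gives the time, the measured TCP pose, the force and the opening at its end, in the units of the state.
- manip.get_obs(): the state, without advancing time (a new reading comes with each control period).
- manip.get_image(name): name is "scene" or "side" or "wrist"; returns a dict with "image" (480x640x3 uint8, red, green, blue), "range_z" (480x640 float32, m along the optical axis (not along the pixel's ray), 0 where there is no reading), "fx", "fy", "cx", "cy" (pixels), "D" ([k1, k2, p1, p2, k3] as OpenCV has them; the pictures are not rectified), "rvec" (rotation vector, rad) and "tvec" (3), from world to camera coordinates, as OpenCV has them; the wrist camera has in their place "mount" (4x4, takes a point from camera to tool coordinates, whose origin is the TCP and whose axes are the tool frame's). Camera axes: x right, y down, z forward; pixel columns grow to the right and rows downward; lengths in m; the calibration is good to about 2 mm. A picture is of the moment at which its call begins: read the wrist's pose just before it.
- manip.job_done(): hands the job in, once; it reports no verdict.
The state is a dict: "t": time; "q": joint angles; "qd": joint speeds; "effort": joint torques, N m; "position": TCP position; "ee_rot": TCP orientation; "ft_force": force on the tool from outside, world axes, zero at the start; "ft_torque": the same for the moment, N m; "opening": opening from 0.0 (shut) to 1.0 (fully open).
Only numpy, scipy, OpenCV 4.12 (cv2) and the standard library are available. Lean on these libraries where they do the work, as an engineer would, in place of code of your own. Each camera call takes 0.05 s, during which the arm holds its last target.

### The job

One of the two wooden tube stands has been bored too tight: take the blue-handled plug gauge out of its holder and try it in the stands, before moving the one under test, until it has gone fully home (its brass collar down on the wood) in the good one. Slide the stand that passes wholly onto the green mat and the other wholly onto the red mat, without lifting or tipping either. Finish with the gauge left standing fully home in the good stand on the green mat, and leave the dish, beaker and yellow block alone.

Things in the scene. Friction and masses are not known exactly. Their poses are not given: they have to be found in the camera images.
- stand_1: A wooden tube stand, loose, 200 g, 90 (x) by 70 (y) by 50 (z) mm, pale top half, dark lower half. Origin: centre of the underside. Bore at its centre, mouth 28 mm wide with a 3 mm chamfer, 50 mm above the origin. One stand is bored 28 mm right through; the other narrows to 16 mm from 24 mm below its top, which stops the gauge's 22 mm pin. Only the gauge tells which.
- stand_2: The other stand, looks the same as stand_1: 90 by 70 by 50 mm, origin at the centre of the underside, bore mouth 50 mm above it. Try the gauge to find which is tight. Either slides on the bench with 1 to 3 N; the pin standing in the bore, even when stopped 24 mm deep, can drag it along.
- mat_green: Green 0.8 mm thin mat lying flat on the bench, 200 (x) by 180 (y) mm, stays put and is no obstacle to sliding. Origin: its centre. For the stand that the gauge passes (goes fully home in).
- mat_red: Red 0.8 mm thin mat lying flat on the bench, 200 (x) by 180 (y) mm, stays put and is no obstacle to sliding. Origin: its centre. For the stand that the gauge does not pass.
- holder: Grey square socket block 60 by 60 mm on a blue foot 68 by 68 mm, 50 mm high, fixed to the bench. Origin: centre of the underside. In the centre of its top is an upright hole 28 mm wide, 42 mm deep, with a 3 mm chamfer, in which the gauge stands with its collar on the holder's top.
- gauge_grip (a point): Middle of the gauge's blue round handle (28 mm diameter, 70 mm long), upright in the holder at the start. z runs up from pin to handle. 110 mm long, 180 g; handle can be gripped from above at any yaw. This point is 75 mm above the pin's end and 41 mm above the collar's underside; with the gauge home in a stand or the holder it is 91 mm above the bench.
- gauge_tip (a point): Centre of the lower end of the gauge's steel pin (22 mm diameter, 34 mm long, 3 mm tapered nose), under a brass collar 36 mm across and 6 mm thick. Home in a stand or the holder (collar down on the top) it is 16 mm above the bench; stopped in the tight stand 26 mm, the collar then 10 mm above the wood.
- petri: Bystander: glass dish with a violet disc, 90 mm across, 16 mm high. Origin: centre of the underside.
- beaker: Bystander: greenish glass beaker, 70 mm across, 90 mm high. Origin: centre of the underside.
- sponge_block: Bystander: yellow block with rounded edges, 90 by 60 by 30 mm. Origin: centre of the underside.

How it is judged:
On the way:
1. the gauge has gone fully home in a stand that still stands where it was (within 40 mm) (((z of gauge_tip in the frame of stand_1 below 0.0195 m and horizontal distance between gauge_tip and stand_1 below 0.009 m and angle between gauge_grip's own z axis and vertical below 0.2 rad and distance of stand_1 from where it was at the start of the episode below 0.04 m) or (z of gauge_tip in the frame of stand_2 below 0.0195 m and horizontal distance between gauge_tip and stand_2 below 0.009 m and angle between gauge_grip's own z axis and vertical below 0.2 rad and distance of stand_2 from where it was at the start of the episode below 0.04 m))), for 0.1 s.
At the end, for the whole second after the job is handed in: One stand is on the green mat with the gauge standing fully home in it (upright within 0.2 rad, within 3.5 mm of fully down), released; the other stand is on the red mat. Both lie flat and at rest, each with its centre within 65 mm (mat's x) and 55 mm (mat's y) of its mat's centre (((x of stand_1 in the frame of mat_green between -0.065 and 0.065 m and y of stand_1 in the frame of mat_green between -0.055 and 0.055 m and height (world z) of each of stand_1, stand_2 below 0.008 m and angle between each of stand_1, stand_2's own z axis and vertical below 0.08 rad and linear speed of each of stand_1, stand_2 below 0.02 m/s and x of stand_2 in the frame of mat_red between -0.065 and 0.065 m and y of stand_2 in the frame of mat_red between -0.055 and 0.055 m and z of gauge_tip in the frame of stand_1 below 0.0195 m and horizontal distance between gauge_tip and stand_1 below 0.009 m and angle between gauge_grip's own z axis and vertical below 0.2 rad) or (x of stand_2 in the frame of mat_green between -0.065 and 0.065 m and y of stand_2 in the frame of mat_green between -0.055 and 0.055 m and height (world z) of each of stand_2, stand_1 below 0.008 m and angle between each of stand_2, stand_1's own z axis and vertical below 0.08 rad and linear speed of each of stand_2, stand_1 below 0.02 m/s and x of stand_1 in the frame of mat_red between -0.065 and 0.065 m and y of stand_1 in the frame of mat_red between -0.055 and 0.055 m and z of gauge_tip in the frame of stand_2 below 0.0195 m and horizontal distance between gauge_tip and stand_2 below 0.009 m and angle between gauge_grip's own z axis and vertical below 0.2 rad))); the robot touches nothing.
It fails at once if a stand is lifted more than 20 mm or tipped more than 0.35 rad (height (world z) of any of stand_1, stand_2 above 0.02 m or angle between any of stand_1, stand_2's own z axis and vertical above 0.35 rad).
It fails at once if the dish, beaker or yellow block is moved more than 30 mm (distance of any of petri, beaker, sponge_block from where it was at the start of the episode above 0.03 m).
It also fails if it takes over 69 s, if anything falls off the work surface, if the arm or the gripper's body presses on something with over 40 N, if the wrist force passes 120 N, or if a joint passes its speed limit or range.

## Working session

There is one attempt and no reset: what is moved stays moved. The work goes in short steps, Python scripts to look and compute and a tool call to move; the robot and the scene stay as the last step left them, time stands still between calls to the robot, and variables do not carry over. Pictures are saved under pics/ and viewed, and the job is handed in when it is done.

Besides the shell and the picture viewer there is one more tool, called in YAML: its name, and indented under it one key for each argument. send_rows: Moves the arm, as the interface text tells. Its arguments: {"type":"object","properties":{"plan":{"type":"string"},"squeeze":{"type":"number"}},"required":["plan"]}

```bash
mkdir -p pics
cat > h.py <<'E'
import numpy as np, cv2
from scipy.spatial.transform import Rotation as R
from station import manip
def cam(name):
    o=manip.get_obs(); d=manip.get_image(name)
    K=np.array([[d['fx'],0,d['cx']],[0,d['fy'],d['cy']],[0,0,1.]]);D=np.array(d['D'])
    if 'mount' in d:
        T=np.eye(4);r=np.array(o['ee_rot'])
        T[:3,:3]=R.from_euler('xyz',r).as_matrix() if r.size==3 else r.reshape(3,3)
        T[:3,3]=o['position'];M=T@np.array(d['mount'])
    else:
        Rm=cv2.Rodrigues(np.array(d['rvec'],float))[0];M=np.eye(4);M[:3,:3]=Rm.T;M[:3,3]=-Rm.T@np.array(d['tvec']).ravel()
    return d['image'],d['range_z'],K,D,M
def rays(uv,K,D,M):
    p=cv2.undistortPoints(np.array(uv,float).reshape(-1,1,2),K,D).reshape(-1,2)
    return np.c_[p,np.ones(len(p))]@M[:3,:3].T
def onz(uv,z,c):
    r=rays(uv,*c[2:]);o=c[4][:3,3];return o+r*((z-o[2])/r[:,2])[:,None]
def cloud(c):
    h,w=c[1].shape;v,u=np.mgrid[0:h,0:w]
    r=rays(np.c_[u.ravel(),v.ravel()],*c[2:]);return (c[4][:3,3]+r*c[1].reshape(-1,1)).reshape(h,w,3)
def save(n,im): cv2.imwrite('pics/'+n,cv2.cvtColor(im,cv2.COLOR_RGB2BGR))
E
python3 - <<'E'
from h import *
print(manip.get_obs())
for n in['scene','side','wrist']:
    c=cam(n);save(n+'0.png',c[0]);print(n,c[4][:3,3],c[4][:3,2])
    np.savez(n+'0.npz',*c)
E
```

```text
{'t': 0.0, 'q': array([-1.49511650e+00,  2.45858642e-01,  1.55902848e+00,  2.31269216e-05,
        1.33868230e+00, -1.74074820e-01]), 'qd': array([-0.00187334, -0.0005063 , -0.0011616 , -0.0009308 ,  0.00055188,
       -0.00074789]), 'effort': array([-2.42461130e-03, -4.29510391e+01, -3.26131153e+01, -2.60097549e-04,
        5.31459242e-03,  4.66063241e-06]), 'position': array([ 0.16064225, -0.62925837,  0.23014403]), 'ee_rot': array([-3.14122813e+00,  1.94299202e-03, -1.32104667e+00]), 'ft_force': array([-0.71729338, -0.57725927,  0.32338469]), 'ft_torque': array([ 0.02175105,  0.01273231, -0.06493007]), 'opening': 0.9967786169953942}
scene [1.24711526 0.24460817 1.12040178] [-0.50292    -0.20016066 -0.84083719]
side [ 0.35375638 -0.62665982  0.8165605 ] [ 0.26620726  0.62301796 -0.735515  ]
wrist [ 0.23303406 -0.61162885  0.37243708] [-0.28117262 -0.07038389 -0.95707265]
```

View pics/scene0.png

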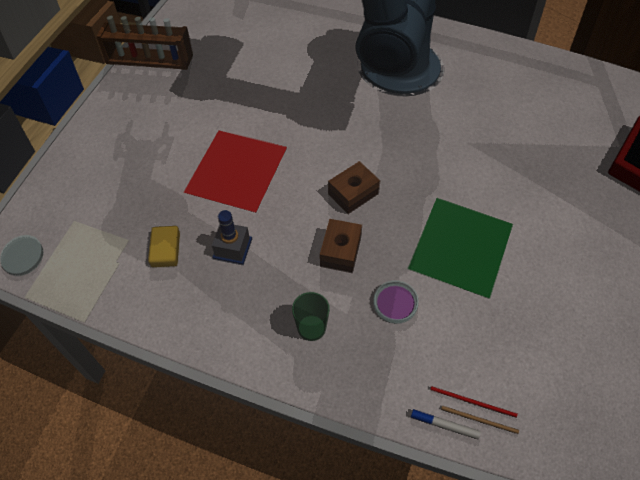

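View pics/side0.png

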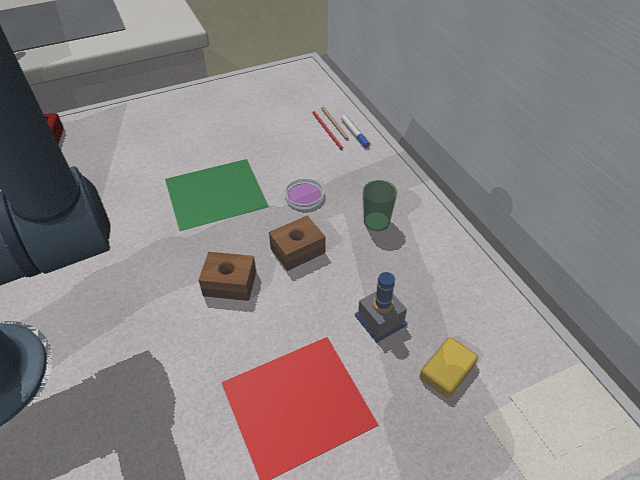

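View pics/wrist0.png

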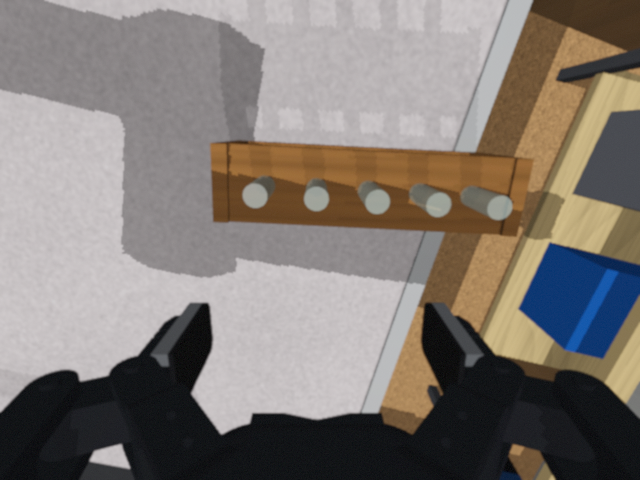

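The scene view shows stands at (342,240) and (354,182), the gauge in its holder at (228,235), the red mat at (237,170), the green mat at (462,247), the dish at (395,302), the beaker at (312,315) and the yellow block at (163,246). Next I'll measure them with depth and masks.

Run:
```python
from h import *
box={'scene':{'A(near beaker)':(310,210,370,280),'B':(320,155,388,215),'holder':(205,220,258,268)},
'side':{'A(near beaker)':(265,212,332,272),'B':(193,245,262,302),'holder':(350,285,412,342)}}
for n in box:
    z=np.load(n+'0.npz');c=[z['arr_%d'%i] for i in range(5)];P=cloud(c);hsv=cv2.cvtColor(c[0],cv2.COLOR_RGB2HSV);H,S,V=[hsv[...,i].astype(int) for i in range(3)]
    print(n,'bench z',np.median(P[300:330,440:470,2]) if n=='scene' else np.median(P[300:330,180:195,2]))
    for k,(a,b,e,f) in box[n].items():
        m=np.zeros(c[1].shape,bool);m[b:f,a:e]=1
        q=m&(abs(P[...,2]-.05)<.006)
        if k!='holder':q&=(S>60)
        q=cv2.morphologyEx(q.astype(np.uint8),cv2.MORPH_OPEN,np.ones((3,3)))
        n_,lab,st,ce=cv2.connectedComponentsWithStats(q);i=1+np.argmax(st[1:,4]);q=lab==i
        pts=onz(np.argwhere(q)[:,::-1],.05,c)[:,:2]
        r=cv2.minAreaRect((pts*1000).astype(np.float32));print(k,q.sum(),r,np.median(P[q][:,2]))
    for k,m in {'green':(H>50)&(H<75)&(S>120),'red':((H<6)|(H>174))&(S>150),'petri':(H>130)&(H<160)&(S>70),'yellow':(H>20)&(H<32)&(S>150)&(V>80)}.items():
        q=m.astype(np.uint8);n_,lab,st,ce=cv2.connectedComponentsWithStats(q);i=1+np.argmax(st[1:,4])
        pts=onz(np.argwhere(lab==i)[:,::-1],{'yellow':.03}.get(k,0.001),c)[:,:2]
        r=cv2.minAreaRect((pts*1000).astype(np.float32));print(k,r)
    m=(H>105)&(H<125)&(S>130);a,b,e,f=box[n]['holder'];mm=np.zeros_like(m);mm[b-20:f-35,a:e]=1;mm&=m&(P[...,2]>.055)&(P[...,2]<.2)
    print('gauge handle',mm.sum(),np.median(P[mm],0),P[mm].min(0),P[mm].max(0))
    top=mm&(P[...,2]>.121); print('top',top.sum(),P[top].mean(0))
```

```text
scene bench z -0.0004771205081469665
A(near beaker) 1166 ((604.4326171875, 42.49508285522461), (93.72718048095703, 70.40957641601562), 7.144211292266846) 0.049187727570415674
B 988 ((452.1405334472656, 18.74040985107422), (73.41166687011719, 94.12025451660156), 58.74135971069336) 0.04927327227234357
holder 480 ((676.075439453125, -176.73269653320312), (63.17475128173828, 62.5139274597168), 7.129165172576904) 0.049464980670371084
green ((499.9793701171875, 282.1744384765625), (177.3519744873047, 197.3775177001953), 86.794189453125)
red ((474.6322021484375, -261.1625671386719), (198.26487731933594, 179.3008270263672), 1.763989806175232)
petri ((677.1712036132812, 185.95932006835938), (72.19221496582031, 73.21524810791016), 65.50338745117188)
yellow ((729.9736328125, -310.7197265625), (88.09684753417969, 57.24406814575195), 23.54459571838379)
gauge handle 90 [ 0.67630522 -0.17655973  0.12596492] [ 0.66331667 -0.18804687  0.12144928] [ 0.68665234 -0.16487725  0.13009665]
top 90 [ 0.67572471 -0.17666357  0.12574683]
side bench z -0.0010482693189308168
A(near beaker) 1115 ((601.23919677734
[... 265 characters left out ...]
183.14430236816406), (62.69808578491211, 63.04124450683594), 7.556711673736572) 0.04875840827724248
green ((441.97833251953125, 347.83624267578125), (154.44247436523438, 76.14396667480469), 35.82526779174805)
red ((473.9792785644531, -264.988525390625), (198.34776306152344, 178.27450561523438), 1.847538948059082)
petri ((681.6572265625, 188.74935913085938), (63.11456298828125, 72.7058334350586), 65.1933822631836)
yellow ((727.1751098632812, -287.2159118652344), (57.69694519042969, 5.783737659454346), 17.222732543945312)
gauge handle 39 [ 0.67836512 -0.17908528  0.12474001] [ 0.66149552 -0.19362529  0.06124629] [ 0.68611195 -0.16849755  0.12853702]
top 38 [ 0.67606634 -0.18004902  0.12509139]
```

```bash
cat >> h.py <<'E'
def go(x,y,z,yaw=None):
    o=manip.get_obs();r=R.from_euler('xyz',o['ee_rot']).as_matrix()
    d=r.T@(np.array([x,y,z])-o['position'])*1000
    print('t',round(o['t'],2),'pos',np.round(o['position'],4),'rpy',np.round(o['ee_rot'],3),'F',np.round(o['ft_force'],1),'open',round(o['opening'],3))
    print('tool shift mm',np.round(d,1),'norm',round(np.linalg.norm(d),1))
E
python3 -c "
from h import *
go(.66,-.178,.23)"
```

```text
t 0.15 pos [ 0.1607 -0.6294  0.2304] rpy [-3.141e+00  2.000e-03 -1.321e+00] F [-1.1 -0.6 -0.6] open 0.998
tool shift mm [-313.9 -595.4    1. ] norm 673.1
```

send_rows:
  plan: "-22 -42 0 0 -1; -22 -42 0 0 -1; -22 -42 0 0 -1; -22 -42 0 0 -1; -22 -42 0 0 -1"

```text
t: 0.65
position: [0.338, -0.4697, 0.231]
ee_rot: [-3.142, 0.0, -1.321]
ft_force: [0.3, -0.6, -0.0]
opening: 0.998
```

send_rows:
  plan: "-22 -42 0 0 -1; -22 -42 0 0 -1; -22 -42 0 0 -1; -22 -42 0 0 -1; -22 -42 0 0 -1"

```text
t: 1.15
position: [0.5144, -0.3112, 0.2311]
ee_rot: [3.141, 0.0, -1.321]
ft_force: [0.6, -1.2, 0.3]
opening: 1.003
```

send_rows:
  plan: "-22 -42 0 0 -1; -22 -42 0 0 -1; -22 -42 0 0 -1; -20 -40 0 0 -1; 0 0 0 0 -1"

```text
t: 1.65
position: [0.6555, -0.1843, 0.2306]
ee_rot: [-3.141, 0.001, -1.315]
ft_force: [-0.8, -0.4, -0.5]
opening: 0.999
```

Run:
```python
from h import *
go(.676,-.178,.2)
c=cam('wrist');save('w1.png',c[0]);np.savez('w1.npz',*c)
P=cloud(c);hsv=cv2.cvtColor(c[0],cv2.COLOR_RGB2HSV)
m=(hsv[...,0]>105)&(hsv[...,0]<125)&(hsv[...,1]>130)&(P[...,2]>.121)&(P[...,2]<.132)
print(m.sum(),P[m].mean(0),P[m].min(0),P[m].max(0))
```

```text
t 1.65 pos [ 0.6555 -0.1843  0.2306] rpy [-3.141e+00  1.000e-03 -1.315e+00] F [-0.8 -0.4 -0.5] open 0.999
tool shift mm [ -0.9 -21.5  30.6] norm 37.4
1091 [ 0.67718826 -0.17920963  0.12536572] [ 0.6637856  -0.19238424  0.12139196] [ 0.69000098 -0.16629808  0.12747996]
```

View pics/w1.png

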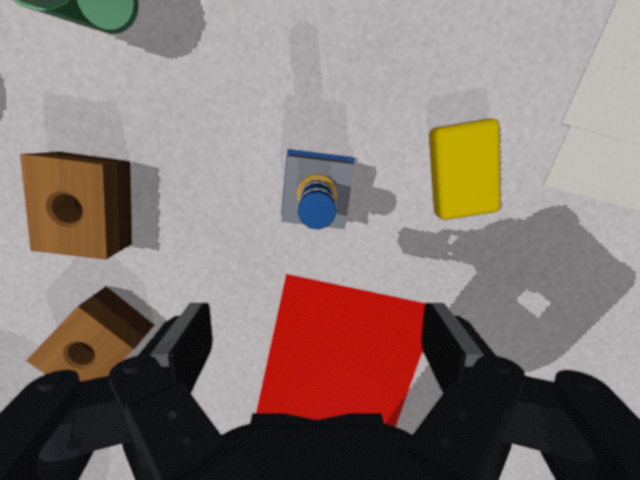

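The wrist view shows the gauge top at (317,208) and the bores at (66,207) and (79,352). I'll locate the bores here as well.

```bash
cat > bore.py <<'E'
from h import *
def bore(c,u,v,r=26,name=None,zt=.05):
    # dark blob next to the seed; its rim is at zt
    g=cv2.cvtColor(c[0],cv2.COLOR_RGB2GRAY);g=cv2.GaussianBlur(g,(3,3),0)
    sub=g[v-r:v+r,u-r:u+r];t,b=cv2.threshold(sub,0,255,cv2.THRESH_BINARY_INV+cv2.THRESH_OTSU)
    n,lab,st,ce=cv2.connectedComponentsWithStats(b);i=lab[r,r]
    if i==0:return None
    cs,_=cv2.findContours((lab==i).astype(np.uint8),cv2.RETR_EXTERNAL,cv2.CHAIN_APPROX_NONE)
    k=max(cs,key=cv2.contourArea).reshape(-1,2)+[u-r,v-r]
    p=onz(k,zt,c)[:,:2]*1000
    return np.round(cv2.fitEllipse(p.astype(np.float32))[0],1),np.round(cv2.fitEllipse(p.astype(np.float32))[1],1)
E
python3 - <<'E'
from bore import *
for n,l in {'w1':[(66,207),(79,352)],'scene0':[(342,240),(354,182)],'side0':[(297,235),(227,268)]}.items():
    z=np.load(n+'.npz');c=[z['arr_%d'%i] for i in range(5)]
    for u,v in l: print(n,u,v,bore(c,u,v,24 if n=='w1' else 11))
go(.677,-.1792,.075)
E
```

```text
w1 66 207 (array([604.9,  38.5]), array([27.8, 28.9]))
w1 79 352 (array([453.3,  15.4]), array([26.3, 29.5]))
scene0 342 240 (array([603.4,  43.2]), array([27.3, 28.6]))
scene0 354 182 (array([450.5,  20.1]), array([26.9, 29.8]))
side0 297 235 (array([600.5,  35.8]), array([27.4, 29.3]))
side0 227 268 (array([447.5,  13.1]), array([27.1, 31. ]))
t 1.7 pos [ 0.654  -0.1862  0.2305] rpy [ 3.141e+00  1.000e-03 -1.317e+00] F [-0.3 -0.5 -0.1] open 1.003
tool shift mm [ -0.9 -24.2 155.4] norm 157.3
```

send_rows:
  plan: "-1 -12 30 0 -1; 0 -12 30 0 -1; 0 0 35 0 -1; 0 0 30 0 -1; 0 0 0 0 -1"

```text
t: 2.2
position: [0.6716, -0.181, 0.1001]
ee_rot: [3.133, 0.007, -1.322]
ft_force: [-0.0, -0.7, -1.4]
opening: 1.002
```

```bash
python3 -c "
from h import *
go(.677,-.1792,.075)"
```

```text
t 2.2 pos [ 0.6716 -0.181   0.1001] rpy [ 3.133  0.007 -1.322] F [-0.  -0.7 -1.4] open 1.002
tool shift mm [-0.3 -5.9 25.1] norm 25.8
```

send_rows:
  plan: "0 -3 20 0 -1; 0 0 4 0 -1; 0 0 0 0 -1; 0 0 0 0 -1"

```text
t: 2.6
position: [0.6795, -0.1812, 0.0836]
ee_rot: [-3.14, -0.001, -1.321]
ft_force: [-1.4, -0.5, -0.5]
opening: 1.003
```

```bash
python3 -c "
from h import *
go(.677,-.1792,.075)
c=cam('wrist');save('w2.png',c[0])"
```

```text
t 2.6 pos [ 0.6795 -0.1812  0.0836] rpy [-3.140e+00 -1.000e-03 -1.321e+00] F [-1.4 -0.5 -0.5] open 1.003
tool shift mm [-2.6  1.9  8.6] norm 9.2
```

View pics/w2.png

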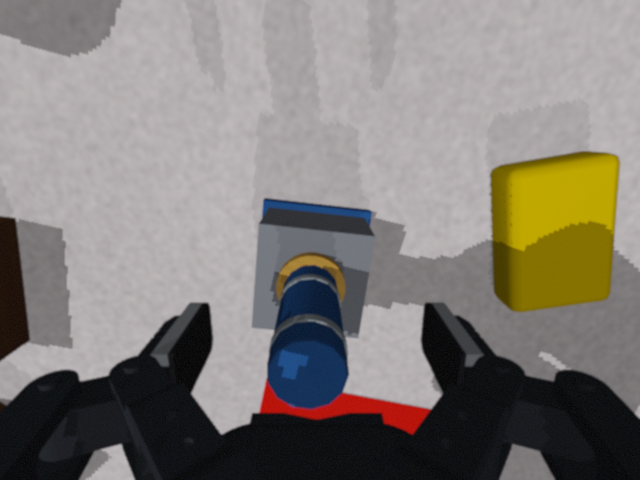

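The gauge handle (310,370) sits between the jaws, slightly left of centre. I'll correct that and close.

send_rows:
  plan: "-3 2 7 0 -1; 0 0 0 0 -1; 0 0 0 0 0.2; 0 0 0 0 1; 0 0 0 0 1"
  squeeze: 50

```text
t: 3.15
position: [0.6762, -0.1785, 0.0755]
ee_rot: [-3.141, -0.0, -1.321]
ft_force: [-0.2, 0.5, -0.9]
opening: 0.514
```

send_rows:
  plan: "0 0 0 0 1; 0 0 0 0 1; 0 0 0 0 1; 0 0 0 0 1"
  squeeze: 50

```text
t: 3.55
position: [0.6763, -0.1786, 0.0756]
ee_rot: [-3.141, -0.0, -1.321]
ft_force: [0.2, -0.5, 0.4]
opening: 0.314
```

Gripped: opening 0.314 ≈ 27 mm. When home, the TCP should be at z≈0.0756. Lifting now.

send_rows:
  plan: "0 0 -15 0 1; 0 0 -20 0 1; 0 0 -25 0 1; 0 0 -25 0 1; 0 0 0 0 1"

```text
t: 4.05
position: [0.6785, -0.1793, 0.1658]
ee_rot: [-3.135, -0.005, -1.321]
ft_force: [0.8, -1.1, -0.9]
opening: 0.311
```

Run:
```python
from h import *
go(.604,.039,.16)
c=cam('wrist');save('w3.png',c[0]);np.savez('w3.npz',*c)
```

```text
t 4.05 pos [ 0.6785 -0.1793  0.1658] rpy [-3.135 -0.005 -1.321] F [ 0.8 -1.1 -0.9] open 0.311
tool shift mm [-229.9   18.2    4.4] norm 230.7
```

View pics/w3.png

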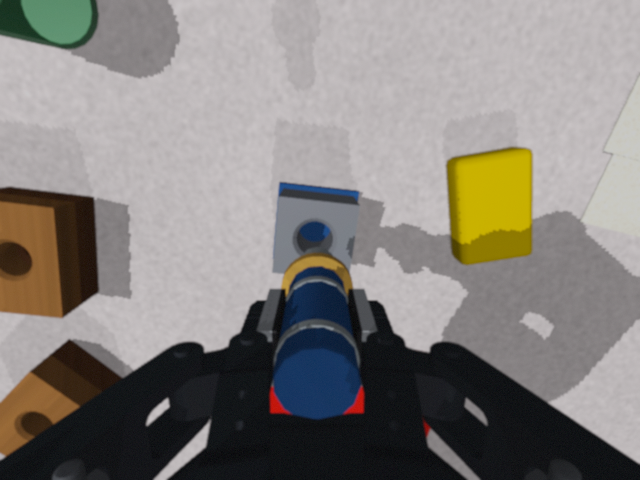

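The gauge is out; the holder hole shows at (313,236). Since the gauge sat in that hole with the TCP at (0.6763,-0.1786), it gives me a check on the wrist camera calibration.

Run:
```python
from bore import *
z=np.load('w3.npz');c=[z['arr_%d'%i] for i in range(5)]
print('hole',onz([(313,236)],.05,c))
print(bore(c,313,236,24))
im=c[0][200:275,265:365];save('h3.png',cv2.resize(im,None,fx=6,fy=6,interpolation=0))
```

```text
hole [[ 0.67869743 -0.17775275  0.05      ]]
(array([ 675.5, -179.4]), array([27.6, 34. ]))
```

View pics/h3.png

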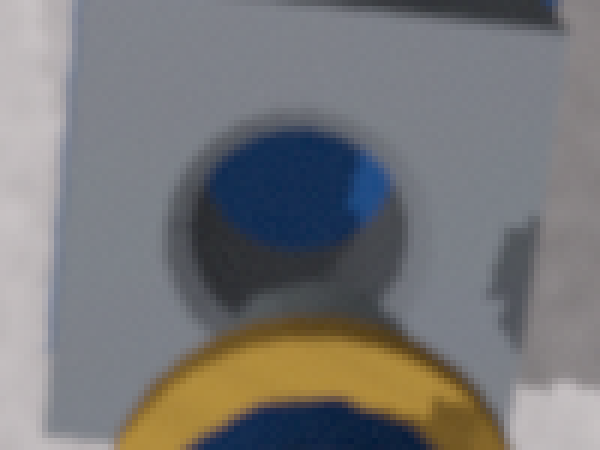

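send_rows:
  plan: "-46 4 0 0 1; -46 3 0 0 1; -46 3 0 0 1; -46 3 0 0 1; -42 2 0 0 1"

```text
t: 4.6
position: [0.6033, 0.0389, 0.1581]
ee_rot: [3.138, 0.002, -1.321]
ft_force: [0.8, 1.3, -2.3]
opening: 0.315
```

send_rows:
  plan: "0 25 0 0 1; 0 0 0 0 1; 0 0 0 0 1"

```text
t: 4.9
position: [0.5806, 0.0308, 0.1589]
ee_rot: [3.14, 0.001, -1.321]
ft_force: [1.0, -0.4, -2.3]
opening: 0.313
```

Run:
```python
from h import *
go(.604,.039,.16)
c=cam('wrist');save('w4.png',c[0]);np.savez('w4.npz',*c)
```

```text
t 4.9 pos [0.5806 0.0308 0.1589] rpy [ 3.140e+00  1.000e-03 -1.321e+00] F [ 1.  -0.4 -2.3] open 0.313
tool shift mm [ -2.2 -24.7  -1.1] norm 24.8
```

View pics/w4.png

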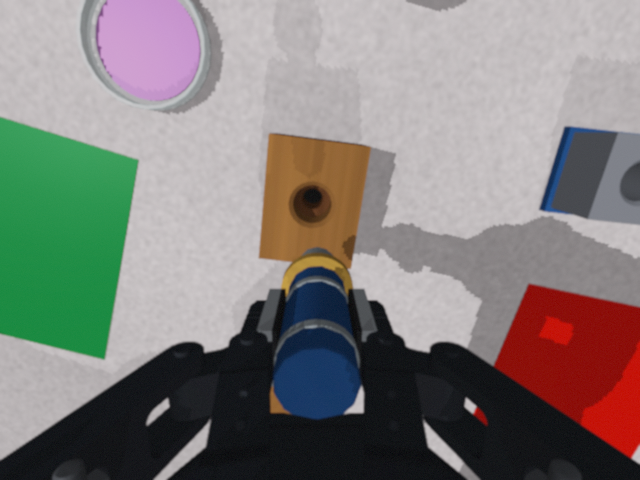

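Run:
```python
from bore import *
z=np.load('w4.npz');c=[z['arr_%d'%i] for i in range(5)]
print(bore(c,311,205,28), onz([(310,203)],.05,c))
im=c[0][170:240,265:365];save('h4.png',cv2.resize(im,None,fx=6,fy=6,interpolation=0))
```

```text
(array([604.2,  40.6]), array([27.1, 27.3])) [[0.60481326 0.04119392 0.05      ]]
```

View pics/h4.png

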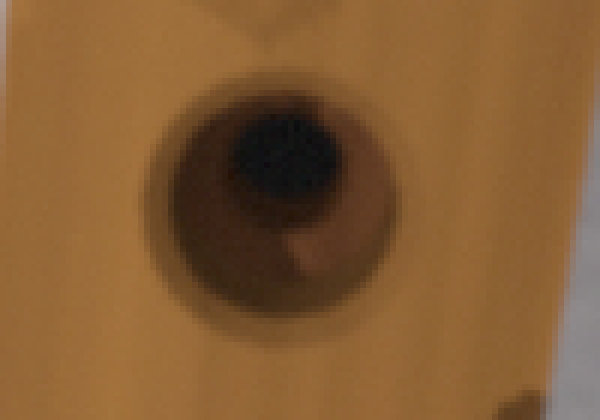

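There looks to be a narrower bore inside this stand, but I'll let the gauge decide. Moving over it and lowering with force checks.

send_rows:
  plan: "-3.5 -25 0 0 1; 0 0 20 0 1; 0 0 15 0 1; 0 0 0 0 1; 0 0 0 0 1"

```text
t: 5.45
position: [0.6044, 0.0399, 0.1245]
ee_rot: [3.14, 0.001, -1.322]
ft_force: [-0.1, -0.3, -1.2]
opening: 0.322
```

Run:
```python
from h import *
go(.6042,.0405,.1)
c=cam('wrist');save('w5.png',c[0][100:420,160:480]);
```

```text
t 5.45 pos [0.6044 0.0399 0.1245] rpy [ 3.140e+00  1.000e-03 -1.322e+00] F [-0.1 -0.3 -1.2] open 0.322
tool shift mm [-0.6  0.  24.5] norm 24.5
```

View pics/w5.png

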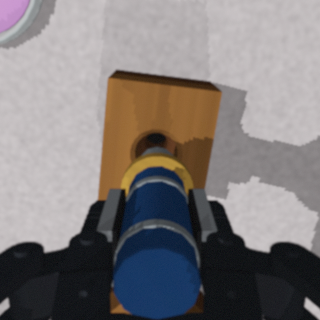

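The pin is directly above the bore mouth. Lowering gently.

send_rows:
  plan: "0 0 10 0 1; 0 0 8 0 1; 0 0 6 0 1; 0 0 0 0 1"

```text
t: 5.9
position: [0.6038, 0.0404, 0.0998]
ee_rot: [3.139, 0.001, -1.321]
ft_force: [0.3, 0.3, -1.9]
opening: 0.311
```

send_rows:
  plan: "0 0 6 0 1; 0 0 4 0 1; 0 0 2 0 1; 0 0 0 0 1; 0 0 0 0 1"

```text
t: 6.4
position: [0.6049, 0.0402, 0.0894]
ee_rot: [-3.141, -0.0, -1.321]
ft_force: [-0.2, 0.4, -1.3]
opening: 0.318
```

send_rows:
  plan: "0 0 2 0 1; 0 0 2 0 1; 0 0 0 0 1; 0 0 0 0 1"

```text
t: 6.8
position: [0.6051, 0.0402, 0.0855]
ee_rot: [-3.141, -0.0, -1.321]
ft_force: [0.1, -0.4, -0.1]
opening: 0.313
```

send_rows:
  plan: "0 0 1.5 0 1; 0 0 0 0 1; 0 0 0 0 1"

```text
t: 7.1
position: [0.6054, 0.0403, 0.0854]
ee_rot: [-3.141, -0.0, -1.321]
ft_force: [-3.6, 0.2, 7.0]
opening: 0.313
```

send_rows:
  plan: "0 0 1.5 0 1; 0 0 0 0 1; 0 0 0 0 1"

```text
t: 7.4
position: [0.6059, 0.0403, 0.0853]
ee_rot: [-3.14, -0.0, -1.321]
ft_force: [-5.1, 2.1, 14.8]
opening: 0.315
```

It stopped at TCP z=0.0853, 10 mm short of home, with force rising to 15 N, so this stand (call it A) is the tight one. I'll ease off and drag it by the pin to the red mat.

send_rows:
  plan: "0 0 -4.5 0 1; 0 0 0 0 1; 5 4 0 0 1; 8 6 0 0 1; 0 0 0 0 1"

```text
t: 7.9
position: [0.5975, 0.0239, 0.0862]
ee_rot: [3.14, -0.0, -1.322]
ft_force: [0.6, -0.6, -2.3]
opening: 0.319
```

Run:
```python
from h import *
go(.4746,-.262,.0865)
c=cam('wrist');save('w6.png',c[0]);c=cam('side');save('s6.png',c[0])
```

```text
t 7.9 pos [0.5975 0.0239 0.0862] rpy [ 3.14  -0.    -1.322] F [ 0.6 -0.6 -2.3] open 0.319
tool shift mm [246.9 189.4  -0. ] norm 311.2
```

View pics/s6.png

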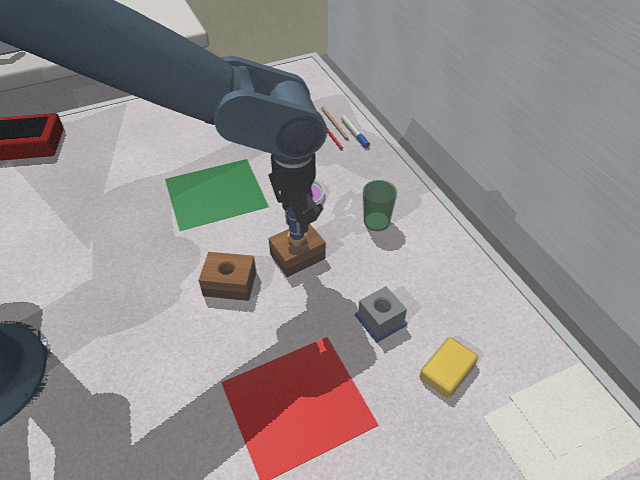

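The stand at (297,248) stays flat and moves with the gauge. Continuing.

send_rows:
  plan: "12 9 0 0 1; 12 9 0 0 1; 12 9 0 0 1; 12 9 0 0 1; 12 9 0 0 1"

```text
t: 8.5
position: [0.5688, -0.0455, 0.0867]
ee_rot: [3.141, 0.0, -1.322]
ft_force: [0.8, 0.8, -2.7]
opening: 0.319
```

send_rows:
  plan: "12 9 0 0 1; 12 9 0 0 1; 12 9 0 0 1; 12 9 0 0 1; 12 9 0 0 1"

```text
t: 9.0
position: [0.5403, -0.1145, 0.0868]
ee_rot: [-3.142, -0.0, -1.321]
ft_force: [-0.9, 0.5, -2.1]
opening: 0.315
```

Run:
```python
from h import *
go(.4746,-.262,.0865)
c=cam('side');save('s7.png',c[0])
```

```text
t 9.0 pos [ 0.5403 -0.1145  0.0868] rpy [-3.142 -0.    -1.321] F [-0.9  0.5 -2.1] open 0.315
tool shift mm [126.7 100.1   0.3] norm 161.5
```

View pics/s7.png

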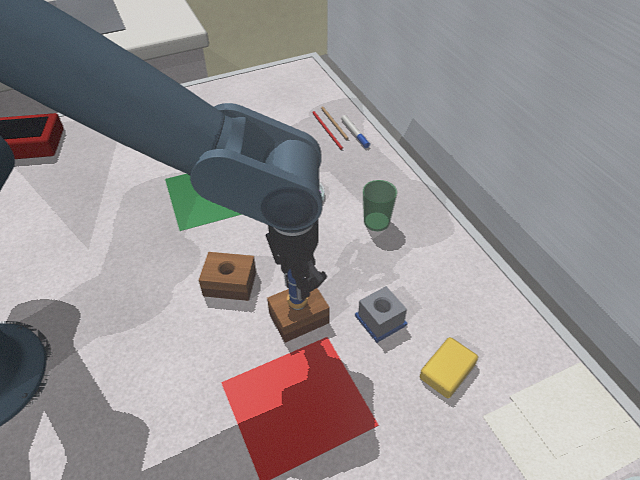

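It's sliding flat and is now at (298,312). Continuing.

send_rows:
  plan: "12 9 0 0 1; 12 9 0 0 1; 12 9 0 0 1; 12 9 0 0 1; 12 9 0 0 1"

```text
t: 9.55
position: [0.5116, -0.1838, 0.0869]
ee_rot: [-3.141, 0.0, -1.321]
ft_force: [0.6, 1.1, -1.4]
opening: 0.315
```

send_rows:
  plan: "12 9 0 0 1; 12 9 0 0 1; 12 10 0 0 1; 12 10 0 0 1; 12 10 0 0 1"

```text
t: 10.05
position: [0.4797, -0.2538, 0.0868]
ee_rot: [3.142, 0.0, -1.321]
ft_force: [1.0, 1.9, -1.0]
opening: 0.314
```

send_rows:
  plan: "0 0 0 0 1; 0 0 0 0 1"

```text
t: 10.25
position: [0.48, -0.253, 0.0866]
ee_rot: [3.141, 0.0, -1.322]
ft_force: [-0.2, 0.2, -1.9]
opening: 0.315
```

Run:
```python
from h import *
go(.4746,-.262,.0865)
c=cam('side');save('s8.png',c[0])
```

```text
t 10.25 pos [ 0.48   -0.253   0.0866] rpy [ 3.141  0.    -1.322] F [-0.2  0.2 -1.9] open 0.315
tool shift mm [7.4 7.5 0.1] norm 10.5
```

View pics/s8.png

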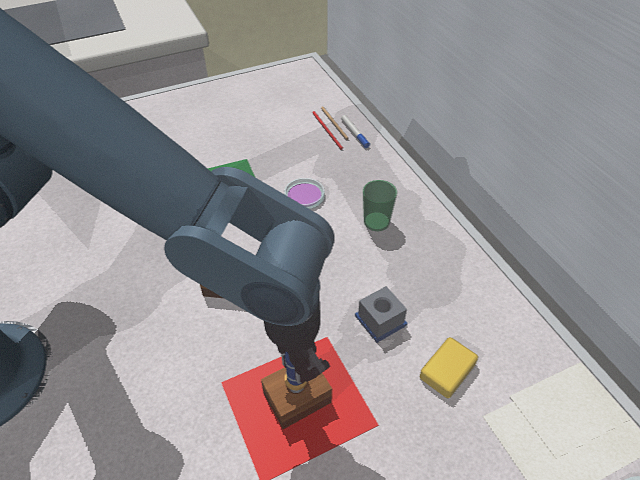

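The stand is on the red mat at (297,395). I'll nudge it another 10 mm, then lift straight out.

send_rows:
  plan: "8 8 0 0 1; 0 0 0 0 1; -1 -1 -10 0 1; 0 0 -15 0 1; 0 0 -20 0 1"

```text
t: 10.8
position: [0.4752, -0.2607, 0.1328]
ee_rot: [3.141, 0.001, -1.321]
ft_force: [1.4, -0.2, -2.2]
opening: 0.312
```

send_rows:
  plan: "0 0 -25 0 1; 0 0 0 0 1"

```text
t: 11.0
position: [0.4779, -0.2629, 0.1621]
ee_rot: [-3.136, -0.008, -1.32]
ft_force: [0.7, -0.5, -0.9]
opening: 0.314
```

Run:
```python
from h import *
go(.43,.012,.16)
c=cam('wrist');save('w9.png',c[0])
```

```text
t 11.0 pos [ 0.4779 -0.2629  0.1621] rpy [-3.136 -0.008 -1.32 ] F [ 0.7 -0.5 -0.9] open 0.314
tool shift mm [-278.2  -21.7    0. ] norm 279.1
```

View pics/w9.png

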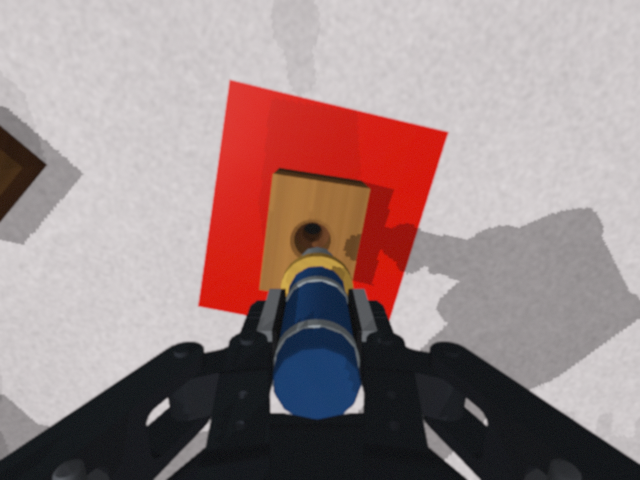

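Stand A lies flat near the middle of the red mat, with its bore at (311,238). Moving on to stand B.

send_rows:
  plan: "-48 -4 0 0 1; -48 -4 0 0 1; -48 -4 0 0 1; -48 -4 0 0 1; -48 -4 0 0 1"

```text
t: 11.55
position: [0.434, -0.0217, 0.1557]
ee_rot: [3.14, 0.001, -1.322]
ft_force: [0.1, 0.6, -1.4]
opening: 0.313
```

send_rows:
  plan: "-38 -2 0 0 1; 0 0 0 0 1; 0 0 0 0 1"

```text
t: 11.85
position: [0.4272, 0.0144, 0.156]
ee_rot: [3.14, 0.0, -1.319]
ft_force: [-0.0, -0.3, -2.2]
opening: 0.315
```

Run:
```python
from h import *
go(.4525,.0165,.16)
c=cam('wrist');save('w10.png',c[0]);np.savez('w10.npz',*c)
```

```text
t 11.85 pos [0.4272 0.0144 0.156 ] rpy [ 3.14   0.    -1.319] F [-0.  -0.3 -2.2] open 0.315
tool shift mm [  4.3 -25.   -4. ] norm 25.7
```

View pics/w10.png

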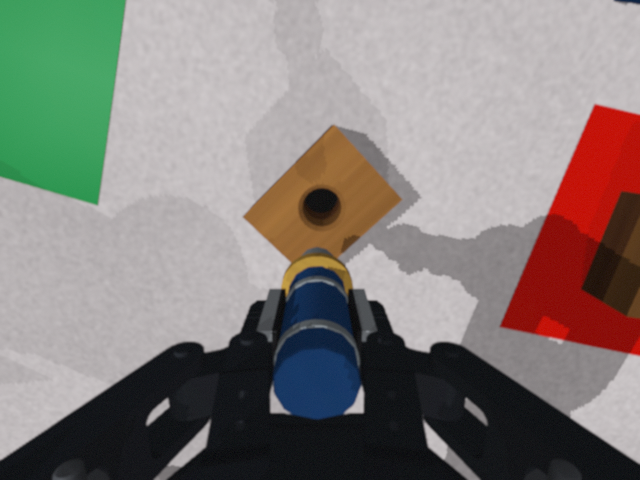

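Run:
```python
from bore import *
z=np.load('w10.npz');c=[z['arr_%d'%i] for i in range(5)]
b=bore(c,320,207,28);print(b);go(b[0][0]/1000,b[0][1]/1000,.124)
```

```text
(array([451.3,  17.1]), array([26.2, 27.1]))
t 11.9 pos [0.4277 0.0136 0.1563] rpy [ 3.141 -0.    -1.32 ] F [-0.2  0.3 -0.7] open 0.314
tool shift mm [  2.5 -23.8  32.3] norm 40.2
```

The bore at (320,207) works out to (451.3, 17.1) mm.

send_rows:
  plan: "2.5 -24 0 0 1; 0 0 18 0 1; 0 0 14 0 1; 0 0 0 0 1; 0 0 0 0 1"

```text
t: 12.4
position: [0.4519, 0.0163, 0.1247]
ee_rot: [3.141, 0.0, -1.323]
ft_force: [0.4, -0.7, -1.1]
opening: 0.316
```

Run:
```python
from h import *
go(.4516,.0168,.1)
c=cam('wrist');save('w11.png',c[0][100:420,160:480]);
```

```text
t 12.4 pos [0.4519 0.0163 0.1247] rpy [ 3.141  0.    -1.323] F [ 0.4 -0.7 -1.1] open 0.316
tool shift mm [-0.5  0.1 24.7] norm 24.7
```

View pics/w11.png

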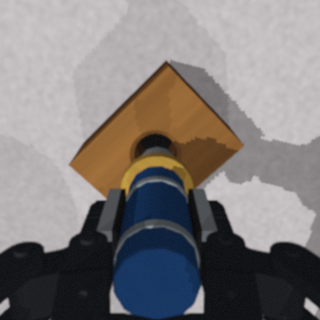

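The pin is aligned over the bore. Lowering.

send_rows:
  plan: "0 0 10 0 1; 0 0 8 0 1; 0 0 6 0 1; 0 0 0 0 1"

```text
t: 12.85
position: [0.4508, 0.0174, 0.0995]
ee_rot: [3.139, 0.001, -1.321]
ft_force: [0.1, 0.1, -1.9]
opening: 0.312
```

send_rows:
  plan: "0 0 6 0 1; 0 0 5 0 1; 0 0 4 0 1; 0 0 0 0 1; 0 0 0 0 1"

```text
t: 13.35
position: [0.4518, 0.0172, 0.0858]
ee_rot: [3.142, 0.0, -1.321]
ft_force: [1.1, 0.2, -2.6]
opening: 0.318
```

send_rows:
  plan: "0 0 4 0 1; 0 0 3 0 1; 0 0 0 0 1; 0 0 0 0 1"

```text
t: 13.75
position: [0.4517, 0.0172, 0.0787]
ee_rot: [3.141, 0.0, -1.321]
ft_force: [-0.4, -0.4, -2.1]
opening: 0.312
```

send_rows:
  plan: "0 0 2 0 1; 0 0 2 0 1; 0 0 0 0 1; 0 0 0 0 1"

```text
t: 14.15
position: [0.4521, 0.0171, 0.0755]
ee_rot: [-3.141, -0.0, -1.321]
ft_force: [-2.1, 0.9, 5.4]
opening: 0.313
```

send_rows:
  plan: "0 0 1.5 0 1; 0 0 0 0 1; 0 0 0 0 1; 0 0 0 0 1"

```text
t: 14.55
position: [0.4523, 0.0171, 0.0754]
ee_rot: [3.141, 0.0, -1.321]
ft_force: [-8.4, 0.6, 18.2]
opening: 0.315
```

Run:
```python
from h import *
go(.5,.282,.0755)
c=cam('side');save('s12.png',c[0]);c=cam('wrist');save('w12.png',c[0])
```

```text
t 14.55 pos [0.4523 0.0171 0.0754] rpy [ 3.141  0.    -1.321] F [-8.4  0.6 18.2] open 0.315
tool shift mm [-2.448e+02 -1.117e+02 -1.000e-01] norm 269.1
```

View pics/w12.png

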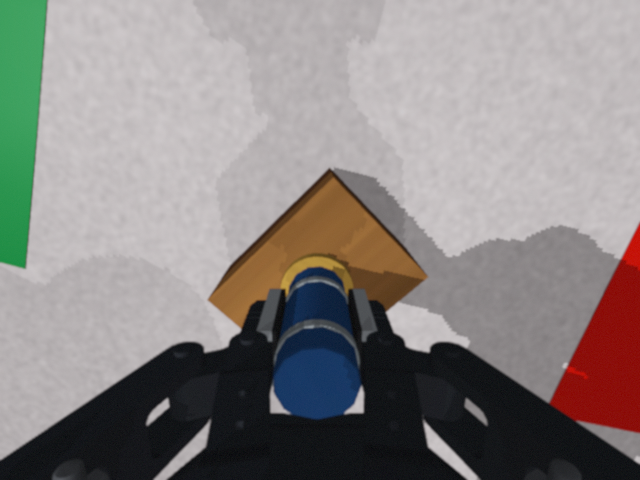

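The gauge is fully home in stand B: TCP z 0.0754 with a firm 18 N stop, and the collar is on the wood at (316,270). I'll ease off and drag B to the green mat.

send_rows:
  plan: "0 0 -4.5 0 1; 0 0 0 0 1; -6 -3 0 0 1; -10 -5 0 0 1; -12 -5 0 0 1"

```text
t: 15.15
position: [0.4574, 0.0484, 0.0774]
ee_rot: [3.141, 0.0, -1.321]
ft_force: [-0.3, -1.4, -2.1]
opening: 0.316
```

send_rows:
  plan: "-12 -5.5 0 0 1; -12 -5.5 0 0 1; -12 -5.5 0 0 1; -12 -5.5 0 0 1; -12 -5.5 0 0 1"

```text
t: 15.65
position: [0.4693, 0.1137, 0.0777]
ee_rot: [3.141, 0.0, -1.321]
ft_force: [0.4, -0.7, -2.0]
opening: 0.316
```

Run:
```python
from h import *
go(.5,.282,.0765)
c=cam('scene');save('c13.png',c[0])
```

```text
t 15.65 pos [0.4693 0.1137 0.0777] rpy [ 3.141  0.    -1.321] F [ 0.4 -0.7 -2. ] open 0.316
tool shift mm [-155.4  -71.4    1.2] norm 171.0
```

View pics/c13.png

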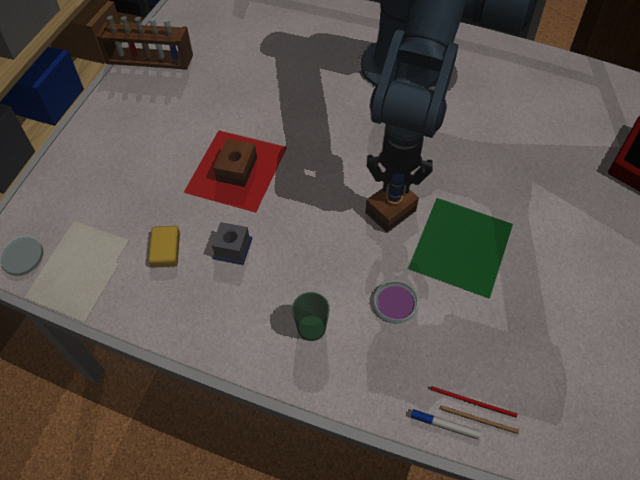

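Stand A sits centred on red at (236,162). B slides flat at (392,207), and the bystanders haven't moved. Continuing.

send_rows:
  plan: "-12 -5.5 0 0 1; -12 -5.5 0 0 1; -12 -5.5 0 0 1; -12 -5.5 0 0 1; -12 -5.5 0 0 1"

```text
t: 16.2
position: [0.4812, 0.1785, 0.0778]
ee_rot: [3.142, 0.0, -1.321]
ft_force: [-1.4, -1.1, -2.0]
opening: 0.319
```

send_rows:
  plan: "-12 -5.5 0 0 1; -12 -5.5 0 0 1; -12 -5.5 0 0 1; -12 -5.5 0 0 1; -12 -5.5 0 0 1"

```text
t: 16.7
position: [0.4931, 0.2435, 0.0778]
ee_rot: [3.142, -0.0, -1.321]
ft_force: [0.1, -1.6, -1.6]
opening: 0.313
```

send_rows:
  plan: "-12 -5.5 0 0 1; -12 -5.5 0 0 1; -6 -3 0 0 1; 0 0 0 0 1; 0 0 0 0 1"

```text
t: 17.2
position: [0.499, 0.275, 0.0777]
ee_rot: [3.142, 0.0, -1.321]
ft_force: [-0.1, -0.0, -2.1]
opening: 0.315
```

Run:
```python
from h import *
go(.5,.282,.0755)
c=cam('scene');save('c14.png',c[0][130:350,300:600])
```

```text
t 17.2 pos [0.499  0.275  0.0777] rpy [ 3.142  0.    -1.321] F [-0.1 -0.  -2.1] open 0.315
tool shift mm [-6.5 -2.7  2.2] norm 7.4
```

View pics/c14.png

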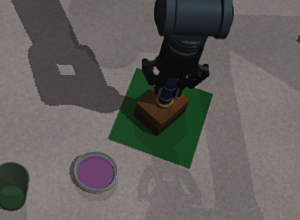

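B is on the green mat. I'll nudge it a little further, back off to centre the pin, seat the collar and release.

send_rows:
  plan: "-6 -3 0 0 1; 0 0 0 0 1; 3 1 0 0 1; 0 0 2.5 0 1; 0 0 0 0 1"

```text
t: 17.75
position: [0.5006, 0.2781, 0.0756]
ee_rot: [-3.141, -0.0, -1.321]
ft_force: [0.7, -0.5, 0.6]
opening: 0.316
```

send_rows:
  plan: "0 0 0 0 0.2; 0 0 0 0 0.2; 0 0 0 0 0; 0 0 0 0 -0.5; 0 0 0 0 -1"

```text
t: 18.25
position: [0.5002, 0.2783, 0.0753]
ee_rot: [3.142, 0.0, -1.321]
ft_force: [-0.5, 0.3, 0.3]
opening: 0.824
```

send_rows:
  plan: "0 0 0 0 -1; 0 0 0 0 -1; 0 0 0 0 -1; 0 0 0 0 -1"

```text
t: 18.65
position: [0.5002, 0.2783, 0.0753]
ee_rot: [-3.142, -0.0, -1.321]
ft_force: [0.3, 0.8, 0.1]
opening: 0.998
```

Run:
```python
from h import *
go(.5,.282,.2)
c=cam('wrist');save('w15.png',c[0])
```

```text
t 18.65 pos [0.5002 0.2783 0.0753] rpy [-3.142 -0.    -1.321] F [0.3 0.8 0.1] open 0.998
tool shift mm [  -3.7   -0.7 -124.7] norm 124.8
```

View pics/w15.png

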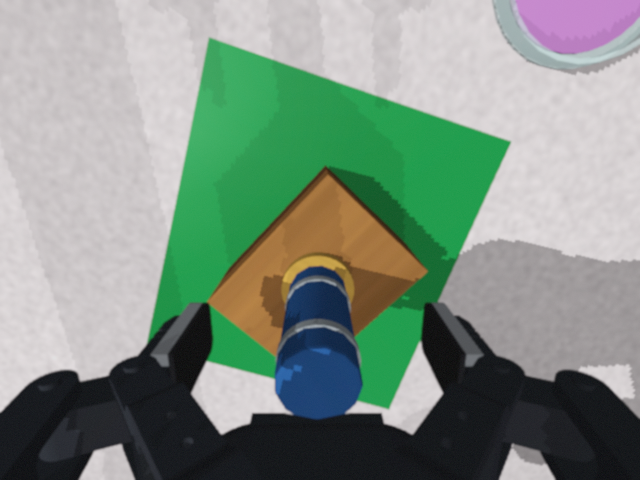

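The gauge stands free with its collar down on the wood, clear of the open fingers. Retreating straight up, then away.

send_rows:
  plan: "0 0 -20 0 -1; 0 0 -30 0 -1; 0 0 -40 0 -1; 0 0 -40 0 -1; 0 0 -40 0 -1"

```text
t: 19.2
position: [0.4999, 0.2782, 0.2468]
ee_rot: [3.141, 0.0, -1.321]
ft_force: [1.0, -0.2, 0.6]
opening: 0.997
```

send_rows:
  plan: "45 0 0 0 -1; 45 0 0 0 -1; 45 0 0 0 -1; 40 0 0 0 -1; 0 0 0 0 -1"

```text
t: 19.7
position: [0.5444, 0.1048, 0.2454]
ee_rot: [-3.141, -0.001, -1.326]
ft_force: [0.2, 0.6, -0.4]
opening: 1.0
```

send_rows:
  plan: "0 0 0 0 -1; 0 0 0 0 -1; 0 0 0 0 -1"

```text
t: 20.0
position: [0.5432, 0.1098, 0.2452]
ee_rot: [3.141, 0.0, -1.319]
ft_force: [0.2, 0.7, 0.9]
opening: 0.997
```

Run:
```python
from h import *
o=manip.get_obs();print(o['t'],o['position'],o['ft_force'])
for n in['scene','side']:
    c=cam(n);save(n+'9.png',c[0]);P=cloud(c);hsv=cv2.cvtColor(c[0],cv2.COLOR_RGB2HSV)
    H,S,V=[hsv[...,i].astype(int) for i in range(3)]
    for k,(x,y) in {'A red':(.4746,-.262),'B green':(.5,.281)}.items():
        m=(abs(P[...,0]-x)<.09)&(abs(P[...,1]-y)<.09)&(abs(P[...,2]-.05)<.006)&~((H>50)&(H<130))
        m=cv2.morphologyEx(m.astype(np.uint8),cv2.MORPH_OPEN,np.ones((3,3)))
        _,lab,st,_=cv2.connectedComponentsWithStats(m);m=lab==1+np.argmax(st[1:,4])
        print(n,k,m.sum(),np.median(P[m][:,2]),cv2.minAreaRect((P[m][:,:2]*1000).astype(np.float32)))
    g=(H>105)&(H<125)&(S>100)&(abs(P[...,0]-.5)<.06)&(abs(P[...,1]-.28)<.06)&(P[...,2]>.06)
    print('gauge',P[g][:,2].max(),P[g&(P[...,2]>.121)].mean(0))
```

```text
20.0 [0.54317596 0.10983121 0.24522079] [0.23550633 0.7441614  0.89708849]
scene A red 859 0.05002906947397534 ((474.52398681640625, -259.1855163574219), (95.50586700439453, 70.469482421875), 5.997887134552002)
scene B green 873 0.049466436516933276 ((499.4496154785156, 279.3438720703125), (72.31669616699219, 94.36549377441406), 61.04536819458008)
gauge 0.13038761704202262 [0.50148716 0.27879917 0.12519944]
side A red 2246 0.04887882382319941 ((474.0104064941406, -263.0590515136719), (90.84749603271484, 72.12157440185547), 5.375486373901367)
side B green 748 0.048998488609730384 ((499.0982360839844, 276.2506103515625), (78.08502197265625, 91.63739776611328), 59.810089111328125)
gauge 0.12886532970026687 [0.49857047 0.27470262 0.12473371]
```

View pics/scene9.png

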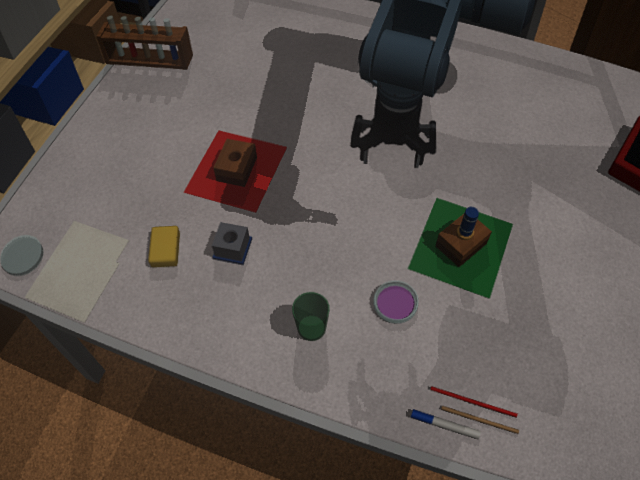

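View pics/side9.png

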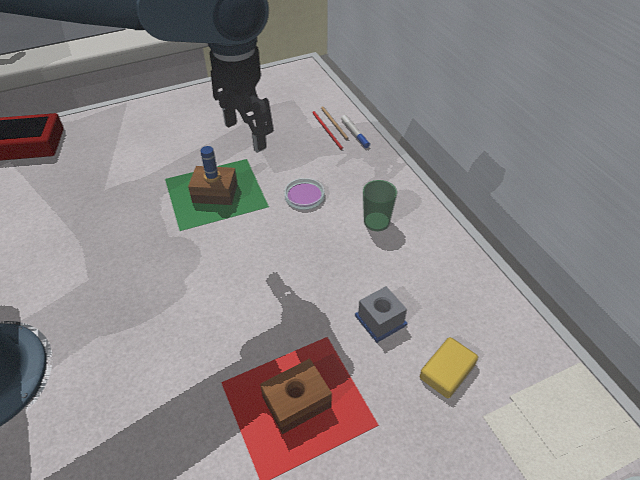

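Both stands lie flat at the centres of their mats. The gauge stands upright and home in the green-mat stand at (470,225), with its top at z≈0.125, the same as in the holder. The bystanders haven't moved. Handing in.

```bash
python3 -c "
from station import manip
manip.job_done();print(manip.get_obs()['t'])"
```

```text
the job is handed in; nothing more can be done
the job is handed in; nothing more can be done
```

The job is done and handed in at about 20 s. The gauge is standing fully home in the good stand on the green mat, and the tight stand is on the red mat.

- **First stand (nearer the beaker):** the gauge stopped 10 mm short of home, with the force rising to about 15 N, so this one is tight. I slid it to the red mat with the pin in its bore.
- **Second stand:** the gauge went fully home where the stand stood, with the tool at the same height as in the holder and a firm 18 N stop. I slid it to the green mat and released the gauge.

**Last checks:**
- **Stands:** both camera views put each stand flat and within about 6 mm of its mat's centre.
- **Gauge:** it stands upright, with its handle top at z≈0.125 m, the same as in the holder.
- **Bystanders:** the dish, beaker and yellow block look unmoved in both pictures. I did not re-measure them.
- **Camera disagreement:** the two fixed cameras differed by 3–8 mm in y throughout. I used the wrist camera for the insertions, and no check failed.

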